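Pack the moisture tins from the sample carousel into the desiccator box

ROBOT

A 7-joint arm with a two-finger parallel gripper is mounted at the origin on the work surface. World frame = base frame: x ahead of the robot, y to its left, z up, the work surface at z = 0. Lengths are in m, angles in rad, forces in N, time in s.
With the tool pointing down it reaches from about 0.4 to 0.925 m from the base axis. Payload 5.6 kg.
Tool frame: the origin (TCP) lies between the finger pads; the fingertips stand 11 mm ahead of it and the grasp point (between the pads) lies 8 mm behind it (bot.tip_reach is the distance from the TCP to the fingertips, in m); z points along the fingers, y is the line along which they close (so a half turn about z gives the same grasp; the last joint's range is limited). The gripper opens to 85 mm and grips with 20 to 120 N. Pads are 22 mm wide; open, the fingers measure 114 mm over their backs; the gripper's body (76 mm by 85 mm) begins 54 mm behind the grasp point. The pads swing forward as they close: fully open they stand 13 mm farther back than shut.
Start: joints at [1.103, 0.468, -0.012, 1.603, 0.006, 1.071, -0.056], TCP at [0.268, -0.592, 0.242] pointing down, gripper open.
Joint ranges: [-2.53, 2.53], [-0.31, 2.02], [-1.57, 1.55], [0.28, 2.44], [-1.29, 4.43], [0.15, 1.84], [-2.92, 2.92]. Speed limits (rad/s): [2.57, 2.57, 3.14, 3.14, 3.14, 3.14, 3.14].

INTERFACE

Orientations are given as [roll, pitch, yaw] about the fixed x, y, z axes, in that order (R = Rz(yaw) Ry(pitch) Rx(roll)).
In Python, from workcell import bot, cams, finder gives the robot as it stands.
- The arm moves only by the tool move_arm, never from a script. Its argument "commands" is a list of rows, each a list of 3 entries, a list of its own where there are three numbers: the shift along the tool's x, y, z as a fraction of full scale, then the turn about the tool's z as a fraction of full scale, then the opening, from 0 (shut) to 1 (fully open). A call has 1 to 10 rows; each row shifts and turns the commanded pose from where the row before left it, along the tool's axes as they then stand; what a row does not reach is not made up. Full scale, the value 1, is 0.025 m for a shift and 0.1 rad for a turn. A row lasts 1/8 s, in which the tool goes at most 62.5 mm and 10.7 degrees, less where a joint would pass 70% of its speed; a pose out of reach is approached as far as the arm can. A call with a number of a shift or a turn outside -1 to 1 is refused whole. A call with a gripper value outside its range is refused whole. The fingers move at their own pace and stop on an object; "grip_force" is the grip in N (left out, the last holds). Time passes only in rows, so rows that do not move let the fingers close. It gives the time, the measured TCP pose, the force, the opening and the grip force at its end, in the units of the state.
- bot.get_obs(): the state, without advancing time (a new reading comes with each control period).
- cams.camera(name): name is "scene" or "top"; returns a dict with "image" (384x512x3 uint8, red, green, blue), "fx", "fy", "cx", "cy" (pixels), "dist_coeffs" ([k1, k2, p1, p2, k3] as OpenCV has them; the pictures are not rectified), "xyz" and "attitude" of the camera in the world. Camera axes: x right, y up, looking along -z (the intrinsics and any distortion apply to the point x, -y, -z); pixel columns grow to the right and rows downward; lengths in m; the calibration is good to about 2 mm. A picture is of the moment at which its call begins. There is no depth.
- bot.job_done(): hands the job in; it is judged then, once.
Trained networks look in the newest picture that a camera, given by its name, has taken for a name from the list of things; names that differ only in an ending like _2 or _b are one class to them, and where a whole thing is asked for, a point or a joint stands for the part that bears it (a point fixed in the world has none). Each returns a list of dicts, best first, with "p" (0 to 1); they miss things now and then, are a little off and sometimes report something else, mostly with a low value. They report only what shows in the picture. A call takes as long as a camera call. They do not tell look-alikes from the thing itself.
- finder.boxes_of(query, camera): "bbox" ([left, top, width, height] in pixels, round what is visible of it).
- finder.place_of(query, camera): "position" ([column, row] in pixels: a listed point, or the origin of a listed thing).
The state is a dict: "time": time; "joint_positions": joint angles; "joint_velocities": joint speeds; "joint_efforts": joint torques, N m; "eef_pos": TCP position; "orientation": TCP orientation; "wrist_force": force on the tool from outside, world axes, zero at the start; "ft_torque": the same for the moment, N m; "grip_width": finger opening in m; "grasp_force": force on a finger pad.
Only numpy, scipy, OpenCV 4.12 (cv2) and the standard library are available. Lean on these libraries where they do the work, as an engineer would, in place of code of your own. Each camera call takes 0.05 s, during which the arm holds its last target. There are 200 camera calls.

TASK

Swing the lid of the clear desiccator box right back and lay it gently on its stop. Turn the sample carousel by its knob to bring each squat metal moisture tin in turn to the loading slot, lift it out and set it down flat in the box (set it down, do not drop it in); when every tin is in, lower the lid gently until it is fully shut. The slimmer, taller screw-cap pots stay standing in their bays, and the jar and the marker on the desk are left where they are.

Things in the scene. Friction and masses are not known exactly. Their poses are not given: they have to be found in the camera images.
- sampler: fixed housing of a bench-top sample carousel: grey base 272 x 272 mm, 14 mm thick, under a clear plastic dust cover of the same plan, 3 mm sheet, roof top 96 mm above the desk. Origin: centre of its underside, on the carousel's axis, z up. All is roofed over but the loading slot, so a tin can be lifted out only from the bay that points along the housing's -x axis (within 0.2 rad).
- slot (a point): middle of the loading slot's front edge, 136 mm from the axis along the housing's -x, at roof height (96 mm). The slot is 104 mm wide (housing y from -52 to +52 mm) and cuts through the cover's front, from roof to base plate, and through its roof from the front edge to 16 mm past the axis.
- carousel (a joint): angle of the carousel in rad, anticlockwise seen from above is positive; 0 wherever it stood at the start; turns without end either way and stays where it is left (friction 0.08 N m). The knob turns with it one to one.
- knob (a point): centre of the black bar knob on the carousel's shaft (16 mm in diameter), above the roof on the axis; it turns with the carousel. The bar is 32 mm long along this point's x, 16 mm thick along y, 24 mm high: from 107 to 131 mm above the desk, this point at 119 mm.
- tray (a point): centre of the carousel's white tray, at the height of the bays' floor, 23 mm above the desk; turns with the knob. Six bays, centres 92 mm from the axis at 0, 60, 120.. degrees from this point's x (the knob's x). Each is bounded by a step 8 mm high inside (63 mm from the axis), a rim 8 mm high outside (121 to 124 mm) and fins 3 mm thick, 20 mm high. Hub: 34 mm in diameter, 51 mm above the desk.
- tin1_mid (a point): centre (half-way up) of a squat round aluminium moisture tin, shut, 50 mm in diameter and 42 mm high, 60 to 130 g; z up when upright. Starts upright in some bay of the carousel; three or four tins are present.
- tin2_mid (a point): centre (half-way up) of a squat round aluminium moisture tin, shut, 50 mm in diameter and 42 mm high, 60 to 130 g; z up when upright. Starts upright in some bay of the carousel; three or four tins are present.
- tin3_mid (a point): centre (half-way up) of a squat round aluminium moisture tin, shut, 50 mm in diameter and 42 mm high, 60 to 130 g; z up when upright. Starts upright in some bay of the carousel; three or four tins are present.
- tin4_mid (a point): centre (half-way up) of a squat round aluminium moisture tin, shut, 50 mm in diameter and 42 mm high, 60 to 130 g; z up when upright. Starts upright in some bay of the carousel; three or four tins are present.
- pot1_mid (a point): centre (half-way up) of a white screw-cap pot, 40 mm in diameter and 60 mm high, standing in another bay of the carousel; it stays there.
- pot2_mid (a point): centre (half-way up) of a white screw-cap pot, 40 mm in diameter and 60 mm high, standing in another bay of the carousel; it stays there.
- box: clear plastic desiccator box, fixed to the desk, 170 mm (own x) by 260 mm (own y) outside, 58 mm high to the rim, walls and floor 4 mm; origin: centre of its underside. Its lid is hinged along the upper edge at +x; its front, with the pull, looks to -x. Four tins fit on its floor in one row along y, about 62 mm apart.
- lid (a joint): angle of the box's hinged lid in rad: 0 shut, 1.80 laid back on its stop, a little past upright, where it stays by its own weight. Below about 1.5 it falls shut if let go; 200 g, hinge nearly free. At the start it is shut.
- lid_hinge (a point): middle of the lid's hinge line: 85 mm behind the box's centre along the box's +x, 58 mm above the desk; the hinge line runs along the box's y axis.
- lid_bar (a point): centre of the lid's pull: round bar 12 mm in diameter, 36 mm long, parallel to the hinge (this point's y), 201 mm from it and 3 mm above it (lid shut), on a tongue 18 mm wide; the lid's edge is 28 mm from the bar's axis. Can be pinched end to end from above, the bar turning between the fingertips as the lid swings. Lid shut: 61 mm above the desk; laid back: 253 mm.
- jar: white screw-cap jar standing beyond the work, 68 mm in diameter, 95 mm high; origin under its centre; leave alone.
- marker: marker pen lying on the desk beyond the work, 138 mm long along its own x, 12 mm thick; origin under its centre; leave alone.
There are look-alikes about, which are no part of the job. Leave any blue look-alike of the part that bears tin4_mid alone.

How it is judged:
By the outcome, as a careful person would: the job done as asked, in the order asked, and still so for the second after the job is handed in, with the robot touching nothing.
Of tin1, tin2, tin3, tin4 only 3 to 4 are there at a start; the rules pass over those that are not, and their reading is None.
At some moment in a run one of tin1, tin2, tin3, tin4 may be knocked a few centimetres aside while the robot is not near it.
It also fails if it takes over 210 s, if anything falls off the work surface, if the arm or the gripper's body presses on something with over 40 N, if the wrist force passes 120 N, or if a joint passes its speed limit or range.

## Working session

There is one attempt and no reset: what is moved stays moved. The work goes in short steps, Python scripts to look and compute and a tool call to move; the robot and the scene stay as the last step left them, time stands still between calls to the robot, and variables do not carry over. Pictures are saved under pics/ and viewed, at most 14 in all, crops included, and the job is handed in when it is done.

Besides the shell and the picture viewer there is one more tool, called after "Emit:" as name(argument=value, ...), one argument or row to a line, values as JSON. move_arm: Moves the arm, as the interface text tells. Shift numbers are shares of 0.025 m and turn numbers shares of 0.1 rad, none past 1 either way. Its arguments: {"type":"object","properties":{"commands":{"type":"array","items":{"type":"array"}},"grip_force":{"type":"number"}},"required":["commands"]}

```bash
mkdir -p pics; ls; cat > h.py <<'E'
import numpy as np,cv2
from scipy.spatial.transform import Rotation as R
from workcell import bot,cams,finder
def cam(n,save=None):
    c=cams.camera(n)
    if save: cv2.imwrite('pics/'+save,c['image'][:,:,::-1])
    return c
def rot(c):
    a=np.array(c['attitude'],float)
    return a if a.shape==(3,3) else (R.from_euler('xyz',a).as_matrix() if a.size==3 else R.from_quat(a).as_matrix())
def K(c): return np.array([[c['fx'],0,c['cx']],[0,c['fy'],c['cy']],[0,0,1.]])
def ray(c,uv):
    p=cv2.undistortPoints(np.array([[uv]],float),K(c),np.array(c['dist_coeffs'],float))[0,0]
    return rot(c)@np.array([p[0],-p[1],-1.])
def atz(c,uv,z):
    d=ray(c,uv);o=np.array(c['xyz']);return o+d*(z-o[2])/d[2]
def proj(c,P):
    q=(np.atleast_2d(P)-np.array(c['xyz']))@rot(c); q=q*[1,-1,-1]
    return cv2.projectPoints(q,np.zeros(3),np.zeros(3),K(c),np.array(c['dist_coeffs'],float))[0][:,0]
E
python3 - <<'E'
from h import *
hs={'sampler':0,'slot':.096,'knob':.119,'tray':.023,'tin1_mid':.044,'pot1_mid':.053,'box':0,'lid_hinge':.058,'lid_bar':.061,'jar':0,'marker':0}
o=bot.get_obs();print(o['eef_pos'],o['orientation'],o['grip_width'])
for n in('scene','top'):
    c=cam(n,n+'0.png');print(n,c['attitude'],c['xyz'])
    for q,z in hs.items():
        for d in finder.place_of(q,n):print(q,round(d['p'],2),np.round(d['position'],1),np.round(atz(c,d['position'],z),3)[:2])
E
```

```text
pics
[ 0.26757151 -0.59176622  0.2413198 ] [-3.13977193e+00  1.57674611e-04  4.24719710e-01] 0.08516735284735157
scene [6.08226642e-01 1.08685404e-03 1.65675256e+00] [1.06332183 0.03932906 0.84129981]
sampler 0.66 [160.1 207.4] [ 0.544 -0.234]
slot 0.23 [374. 243.] [0.648 0.225]
knob 0.81 [148.4 180.8] [ 0.555 -0.233]
tray 0.69 [152.8 201.2] [ 0.543 -0.247]
pot1_mid 0.69 [131.9 167.4] [ 0.475 -0.306]
box 0.9 [361.2 222.9] [0.546 0.222]
lid_hinge 0.61 [373.7 241.8] [0.624 0.234]
lid_bar 0.83 [371.4 162.7] [0.421 0.24 ]
jar 0.74 [231.4 325.6] [ 0.801 -0.038]
marker 0.73 [332.9 314.8] [0.763 0.158]
top [ 0.22742479  0.00188535 -1.40445058] [ 0.36380595 -0.03133832  0.87415382]
sampler 0.88 [347.2 211.7] [ 0.542 -0.236]
slot 0.59 [348.7 265.9] [ 0.405 -0.23 ]
knob 0.9 [361.5 202.2] [ 0.544 -0.237]
tray 0.93 [348.7 208.5] [ 0.546 -0.233]
tray 0.6 [394.8 207.4] [ 0.567 -0.347]
pot1_mid 0.64 [381.2 239.2] [ 0.48 -0.31]
lid_hinge 0.74 [163.8 146. ] [0.617 0.235]
lid_bar 0.83 [146.3 221.6] [0.43  0.234]
jar 0.71 [281.4 106.1] [ 0.797 -0.032]
marker 0.73 [209.8 107. ] [0.763 0.157]
marker 0.26 [166.5 143.1] [0.644 0.249]
```

```bash
python3 -c "
import cv2
a=cv2.imread('pics/scene0.png');b=cv2.imread('pics/top0.png')
cv2.imwrite('pics/s0b.png',cv2.resize(a,(800,600)));cv2.imwrite('pics/t0b.png',cv2.resize(b,(800,600)))"
```

```text
(no output)
```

View pics/s0b.png

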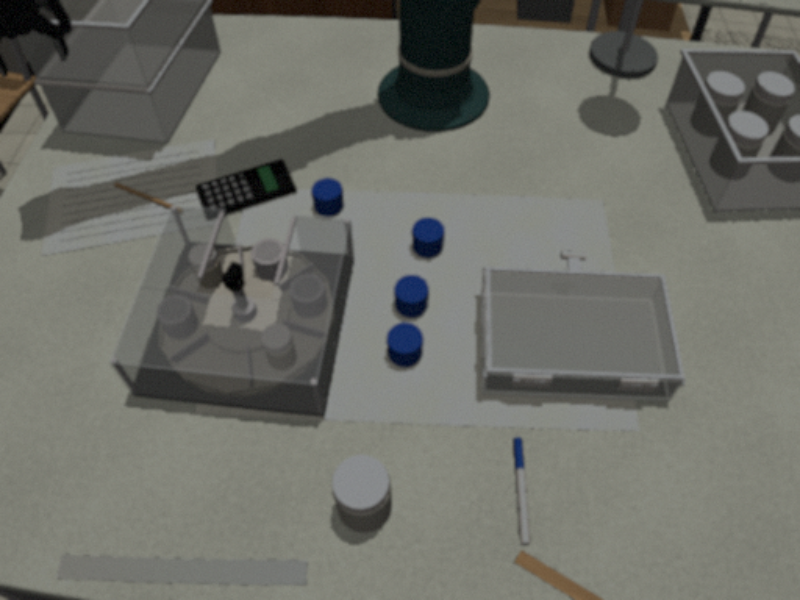

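View pics/t0b.png

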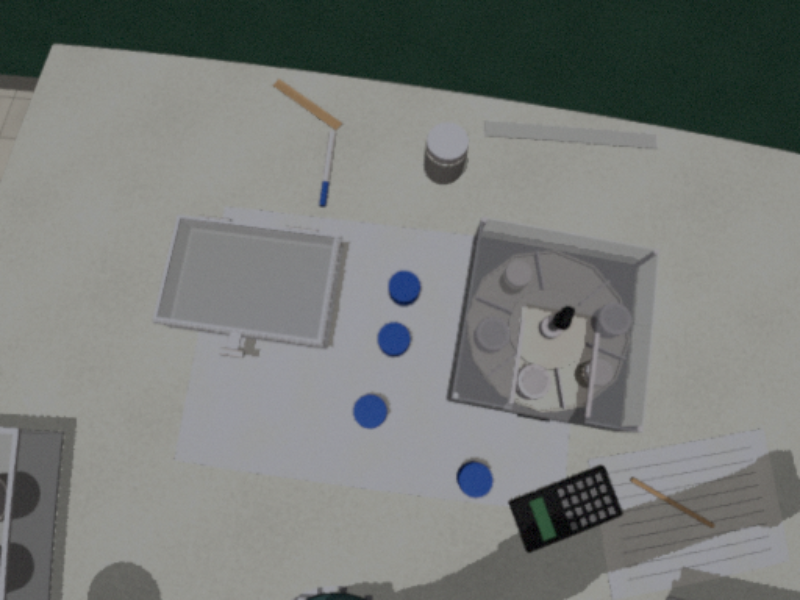

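The scene shows the carousel (scene px ~150,200; top ~350,208), the box shut (top ~160,180), and four blue tins on the desk. Those are look-alikes, so I leave them alone. Next I enlarge the carousel to tell tins from pots.

```bash
python3 - <<'E'
import cv2,numpy as np
b=cv2.imread('pics/top0.png')[135:285,280:430];a=cv2.imread('pics/scene0.png')[125:265,70:235]
f=lambda x:cv2.resize(np.clip(255*(x/255.)**.6*1.25,0,255).astype('uint8'),(400,400),interpolation=cv2.INTER_CUBIC)
cv2.imwrite('pics/crop1.png',np.hstack([f(b),f(a)]))
from h import *
for n in('scene','top'):
    for q in('tin1_mid','tin4_mid','pot1_mid'):
        for d in finder.boxes_of(q,n):print(n,q,round(d['p'],2),np.round(d['bbox']))
E
```

```text
scene tin1_mid 0.69 [307. 162. 131.  94.]
scene tin4_mid 0.85 [247. 206.  24.  32.]
scene tin4_mid 0.77 [264. 139.  22.  27.]
scene tin4_mid 0.68 [160. 152.  21.  27.]
scene tin4_mid 0.61 [127. 158.  15.  26.]
scene tin4_mid 0.59 [255. 176.  19.  28.]
scene tin4_mid 0.58 [201. 116.  21.  22.]
scene tin4_mid 0.32 [128. 152.  45.  37.]
scene pot1_mid 0.78 [127. 157.  15.  27.]
top tin1_mid 0.41 [ 97. 139. 123.  90.]
top tin4_mid 0.83 [249. 173.  21.  24.]
top tin4_mid 0.69 [223. 249.  27.  25.]
top tin4_mid 0.65 [333. 233.  21.  21.]
top tin4_mid 0.59 [244. 204.  21.  25.]
top tin4_mid 0.56 [290. 295.  26.  23.]
top tin4_mid 0.46 [205.  82.   8.  48.]
top pot1_mid 0.42 [371. 232.   8.  17.]
```

View pics/crop1.png

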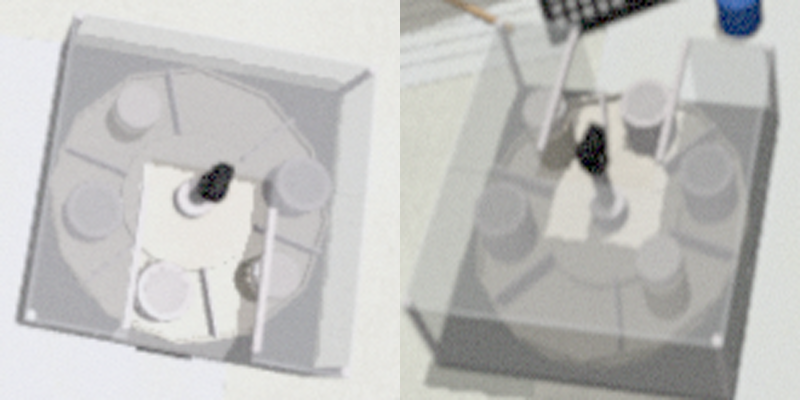

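```bash
cat >> h.py <<'E'
def rz(a): return np.array([[np.cos(a),-np.sin(a),0],[np.sin(a),np.cos(a),0],[0,0,1]])
def boxw(c,yaw,x0,x1,y0,y1,z0,z1):
    P=np.array([[x,y,z] for z in(z0,z1) for x,y in((x0,y0),(x1,y0),(x1,y1),(x0,y1))]);return P@rz(yaw).T+[c[0],c[1],0]
def draw(im,c,P,col,s,idx=((0,1),(1,2),(2,3),(3,0),(4,5),(5,6),(6,7),(7,4),(0,4),(1,5),(2,6),(3,7))):
    q=proj(c,P)*s
    for i,j in idx: cv2.line(im,tuple(int(v) for v in q[i]),tuple(int(v) for v in q[j]),col,1)
E
cat > fit.py <<'E'
from h import *
T=cams.camera('top');S=cams.camera('scene')
t=lambda x,y:(280+x*.375,135+y*.375)
s=lambda x,y:(70+(x-400)*165/400,125+y*.35)
for nm,z,a,b in(('tinL',.065,t(90,208),s(707,165)),('tinF',.065,t(162,288),s(647,103)),('tinR',.065,t(300,185),s(503,207)),('potB',.083,t(138,105),s(660,257)),('potF',.083,t(254,265),s(545,108))):
    A=atz(T,a,z);B=atz(S,b,z)
    for P in(A,B):
        d=P[:2]-[.545,-.235];print(nm,np.round(P[:2],3),'r',round(np.hypot(*d),3),'deg',round(np.degrees(np.arctan2(d[1],d[0])),1))
E
python3 - <<'E'
from fit import *
C=(.545,-.235);B=(.530,.235)
out=[]
for c,x,y,w,hh in((T,85,110,345,180),(S,70,120,380,150)):
    im=cv2.resize(c['image'][:,:,::-1],None,fx=4,fy=4,interpolation=cv2.INTER_CUBIC);im=np.clip(im*1.5,0,255).astype('uint8')
    draw(im,c,boxw(C,.0,-.136,.136,-.136,.136,0,.096),(0,0,255),4)
    draw(im,c,boxw(C,.0,-.136,.016,-.052,.052,.096,.096),(0,255,0),4)
    draw(im,c,boxw(B,.0,-.085,.085,-.13,.13,0,.058),(255,0,0),4)
    a=np.linspace(0,6.28,30)
    draw(im,c,np.c_[C[0]+.124*np.cos(a),C[1]+.124*np.sin(a),a*0+.031],(0,255,255),4,[(i,i+1) for i in range(29)])
    im=im[y*4:(y+hh)*4,x*4:(x+w)*4];out.append(cv2.resize(im,(800,int(800*hh/w)))[:300])
    
cv2.imwrite('pics/ov1.png',np.vstack(out)[:600] if 0 else cv2.resize(np.vstack(out),(800,600)))
E
```

```text
tinL [ 0.513 -0.144] r 0.096 deg 109.3
tinL [ 0.514 -0.146] r 0.094 deg 109.4
tinF [ 0.455 -0.214] r 0.092 deg 166.9
tinF [ 0.458 -0.213] r 0.09 deg 165.6
tinR [ 0.563 -0.325] r 0.092 deg -78.5
tinR [ 0.568 -0.322] r 0.09 deg -75.4
potB [ 0.606 -0.171] r 0.088 deg 46.2
potB [ 0.61  -0.168] r 0.093 deg 46.0
potF [ 0.484 -0.285] r 0.079 deg -140.5
potF [ 0.485 -0.301] r 0.089 deg -132.6
```

View pics/ov1.png

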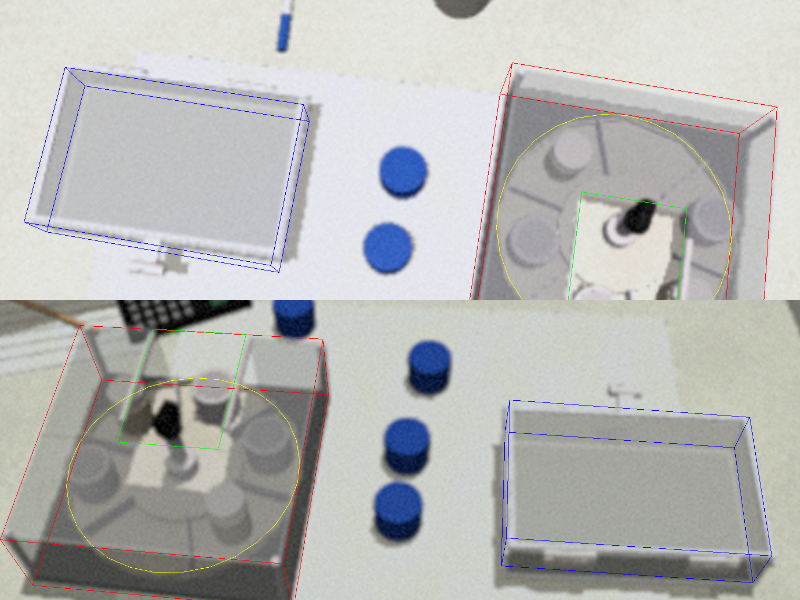

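Overlay: the sampler model fits at (.545,-.235) with yaw about 0. The box is near (.53,.235). The bar is at top px ~(149,224) and scene px ~(367,162). I'll zoom once more on the bar and the box corners.

```bash
python3 - <<'E'
from fit import *
B=(.530,.235);y=.0
out=[]
for c,x,y0,w,hh in((T,90,130,140,105),(S,295,150,160,120)):
    k=800/w/2
    im=cv2.resize(c['image'][:,:,::-1],None,fx=k*1,fy=k*1,interpolation=cv2.INTER_CUBIC);im=np.clip(im*1.5,0,255).astype('uint8')
    draw(im,c,boxw(B,y,-.116,-.116,-.018,.018,.061,.061),(0,0,255),k)
    draw(im,c,boxw(B,y,-.085,.085,-.13,.13,0,.058),(255,0,0),k)
    for v in range(0,int(im.shape[1]),1): pass
    im=im[int(y0*k):int((y0+hh)*k),int(x*k):int((x+w)*k)];out.append(im[:300,:400])
cv2.imwrite('pics/ov2.png',np.vstack([cv2.resize(o,(800,600))[:, :] for o in out])[::2,::2][:600] if 0 else np.hstack([cv2.resize(o,(400,300)) for o in out]))
E
```

```text
tinL [ 0.513 -0.144] r 0.096 deg 109.3
tinL [ 0.514 -0.146] r 0.094 deg 109.4
tinF [ 0.455 -0.214] r 0.092 deg 166.9
tinF [ 0.458 -0.213] r 0.09 deg 165.6
tinR [ 0.563 -0.325] r 0.092 deg -78.5
tinR [ 0.568 -0.322] r 0.09 deg -75.4
potB [ 0.606 -0.171] r 0.088 deg 46.2
potB [ 0.61  -0.168] r 0.093 deg 46.0
potF [ 0.484 -0.285] r 0.079 deg -140.5
potF [ 0.485 -0.301] r 0.089 deg -132.6
```

View pics/ov2.png

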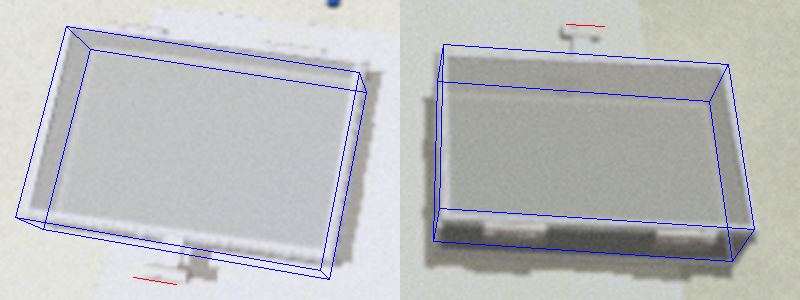

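```bash
python3 - <<'E'
from h import *
T=cams.camera('top');S=cams.camera('scene')
for uv in((145.3,225.2),(146.3,221.6)):print('bar T',atz(T,uv,.061))
for uv in((367.4,164.4),(371.4,162.7)):print('bar S',atz(S,uv,.061))
t=lambda x,y:atz(T,(90+x/2.857,130+y/2.857),.058)[:2].round(3)
s=lambda x,y:atz(S,(295+(x-400)/2.5,150+y/2.5),.058)[:2].round(3)
print(t(20,213),t(70,30),t(357,75),t(325,262)); print(s(440,222),s(752,237),s(726,66),s(441,48))
o=bot.get_obs();print(o['time'],R.from_euler('xyz',o['orientation']).as_matrix().round(3))
E
```

```text
bar T [0.42111776 0.23404809 0.061     ]
bar T [0.42968406 0.2336307  0.061     ]
bar S [0.42673252 0.23055297 0.061     ]
bar S [0.42090491 0.24009429 0.061     ]
[0.449 0.362] [0.612 0.361] [0.612 0.107] [0.452 0.102]
[0.628 0.106] [0.622 0.363] [0.447 0.363] [0.45  0.103]
1.8 [[ 0.911  0.412 -0.   ]
 [ 0.412 -0.911 -0.   ]
 [-0.     0.    -1.   ]]
```

Emit:
move_arm(
  commands=[
    [[1,-1,0],0.85,1],
    [[1,-1,0],0.85,1],
    [[1,-1,0],0.85,1],
    [[1,-1,0],0.85,1],
    [[1,-1,0],0.85,1],
    [[0.5,-1,0],0,1],
    [[0.5,-1,0],0,1],
    [[0.5,-1,0],0,1],
    [[0,-1,0],0,1],
    [[0,-1,0],0,1],
  ],
  grip_force=30,
)

```text
time: 3.05
eef_pos: [0.3944, -0.315, 0.2424]
orientation: [3.141, -0.0, 0.0]
wrist_force: [-0.2, 0.8, 0.5]
grip_width: 0.0851
grasp_force: 0.0
```

Emit:
move_arm(
  commands=[
    [[0,-1,0],0,1],
    [[0,-1,0],0,1],
    [[0,-1,0],0,1],
    [[0,-1,0],0,1],
    [[0,-1,0],0,1],
    [[0,-1,0],0,1],
    [[0,-1,0],0,1],
    [[0,-1,0],0,1],
    [[0,-1,0],0,1],
    [[0,-1,0],0,1],
  ],
)

```text
time: 4.3
eef_pos: [0.3943, -0.0651, 0.2425]
orientation: [3.141, -0.001, -0.0]
wrist_force: [-0.1, -0.4, -0.4]
grip_width: 0.0855
grasp_force: 0.0
```

Emit:
move_arm(
  commands=[
    [[0.1,-1,0],0,1],
    [[0.1,-1,0],0,1],
    [[0.1,-1,0],0,1],
    [[0.1,-1,0],0,1],
    [[0.1,-1,0],0,1],
    [[0.1,-1,0],0,1],
    [[0.1,-1,0],0,1],
    [[0.1,-1,1],0,0.8],
    [[0.1,-1,1],0,0.7],
    [[0.1,-1,1],0,0.7],
  ],
)

```text
time: 5.55
eef_pos: [0.4197, 0.1849, 0.1668]
orientation: [-3.141, -0.001, -0.001]
wrist_force: [0.0, 0.1, 0.3]
grip_width: 0.0593
grasp_force: 0.0
```

Emit:
move_arm(
  commands=[
    [[0.1,-1,1],0,0.7],
    [[0,-0.95,1],0,0.7],
    [[0,0,0.5],0,0.7],
    [[0,0,0],0,0.7],
  ],
)

```text
time: 6.05
eef_pos: [0.4214, 0.2318, 0.1041]
orientation: [3.14, 0.002, -0.001]
wrist_force: [0.4, -0.4, -0.4]
grip_width: 0.0599
grasp_force: 0.0
```

```bash
python3 - <<'E'
from h import *
T=cam('top');S=cam('scene');o=bot.get_obs();P=o['eef_pos'];print(P)
out=[]
for c in(T,S):
    u=proj(c,[.421,.233,.061])[0].astype(int);q=proj(c,P)[0];print(u,q)
    im=c['image'][max(u[1]-40,0):u[1]+40,u[0]-45:u[0]+45,::-1];im=np.clip(im*1.5,0,255).astype('uint8')
    im=cv2.resize(im,(450,400),interpolation=cv2.INTER_CUBIC)[:,:400];out.append(im)
cv2.imwrite('pics/bar.png',np.hstack(out))
E
```

```text
[0.42236928 0.2319714  0.10531923]
[145 225] [140.33406757 222.27209658]
[368 162] [371.86494003 150.39635927]
```

View pics/bar.png

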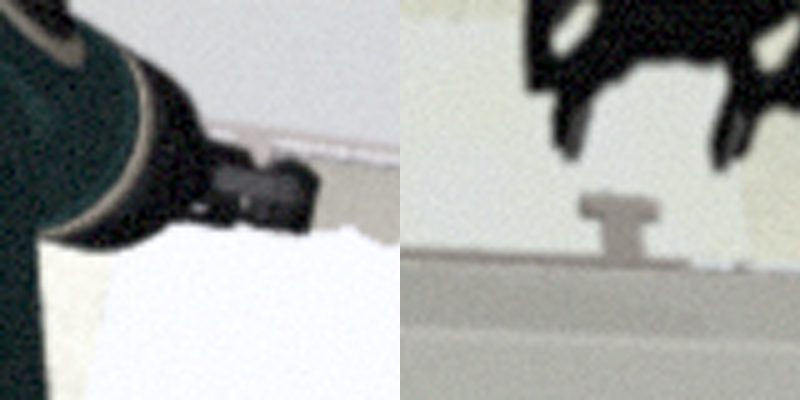

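The bar is centred between the fingers (scene crop ~620,207), at about (.423,.231). Going down to grip it.

Emit:
move_arm(
  commands=[
    [[0.05,0,1],0,0.7],
    [[0,0.05,0.9],0,0.7],
    [[0,0,0],0,0.5],
    [[0,0,0],0,0.2],
    [[0,0,0],0,0.2],
    [[0,0,0],0,0.2],
    [[0,0,0],0,0.2],
  ],
)

```text
time: 7.02
eef_pos: [0.4232, 0.2288, 0.0581]
orientation: [3.137, 0.001, -0.002]
wrist_force: [-0.7, -6.3, -1.2]
grip_width: 0.035
grasp_force: 30.0
```

```bash
python3 -c "
import numpy as np
th=np.r_[np.arange(0,1.69,.12),1.74,1.78,1.80]
x=.201*(1-np.cos(th))+.003*np.sin(th);z=.201*np.sin(th)+.003*(np.cos(th)-1)
print(np.c_[th[1:],np.diff(x)/.025,-np.diff(z)/.025,x[1:],z[1:]].round(3))"
```

```text
[[ 0.12   0.072 -0.962  0.002  0.024]
 [ 0.24   0.187 -0.946  0.006  0.048]
 [ 0.36   0.299 -0.917  0.014  0.071]
 [ 0.48   0.406 -0.875  0.024  0.092]
 [ 0.6    0.508 -0.82   0.037  0.113]
 [ 0.72   0.603 -0.753  0.052  0.132]
 [ 0.84   0.688 -0.675  0.069  0.149]
 [ 0.96   0.764 -0.588  0.088  0.163]
 [ 1.08   0.829 -0.492  0.109  0.176]
 [ 1.2    0.882 -0.39   0.131  0.185]
 [ 1.32   0.922 -0.281  0.154  0.192]
 [ 1.44   0.949 -0.169  0.178  0.197]
 [ 1.56   0.963 -0.054  0.202  0.198]
 [ 1.68   0.962  0.062  0.226  0.196]
 [ 1.74   0.477  0.074  0.238  0.195]
 [ 1.78   0.315  0.065  0.246  0.193]
 [ 1.8    0.156  0.037  0.25   0.192]]
```

Emit:
move_arm(
  commands=[
    [[0.07,0.05,-0.96],0,0.2],
    [[0.19,0,-0.95],0,0.2],
    [[0.3,0,-0.92],0,0.2],
    [[0.41,0,-0.875],0,0.2],
    [[0.51,0,-0.82],0,0.2],
    [[0,0,0],0,0.2],
  ],
)

```text
time: 7.78
eef_pos: [0.4614, 0.2299, 0.1729]
orientation: [-3.141, -0.003, -0.002]
wrist_force: [-0.1, -0.3, -2.1]
grip_width: 0.0351
grasp_force: 30.8
```

Emit:
move_arm(
  commands=[
    [[0.6,0,-0.75],0,0.2],
    [[0.69,0,-0.675],0,0.2],
    [[0.76,0,-0.59],0,0.2],
    [[0.83,0,-0.49],0,0.2],
    [[0.88,0,-0.39],0,0.2],
    [[0.92,0,-0.28],0,0.2],
    [[0.95,0,-0.17],0,0.2],
    [[0.5,0,-0.03],0,0.2],
    [[0,0,0],0,0.2],
  ],
)

```text
time: 8.9
eef_pos: [0.6133, 0.2345, 0.2566]
orientation: [-3.135, -0.002, 0.002]
wrist_force: [-1.8, 5.0, 3.6]
grip_width: 0.0351
grasp_force: 32.9
```

Emit:
move_arm(
  commands=[
    [[0.46,-0.1,0],0,0.2],
    [[0.9,-0.05,0.06],0,0.2],
    [[0.5,-0.05,0.07],0,0.2],
    [[0.25,0,0.06],0,0.2],
    [[0.15,0,0.03],0,0.2],
    [[0,0,0],0,0.2],
  ],
)

```text
time: 9.65
eef_pos: [0.6709, 0.2364, 0.2516]
orientation: [-3.139, -0.004, -0.0]
wrist_force: [-0.3, -0.2, 5.5]
grip_width: 0.0348
grasp_force: 33.8
```

Emit:
move_arm(
  commands=[
    [[0.1,0,0.03],0,0.2],
    [[0.1,0,0.03],0,0.2],
    [[0,0,0],0,0.2],
  ],
)

```text
time: 10.02
eef_pos: [0.6759, 0.2365, 0.2504]
orientation: [-3.139, -0.005, 0.0]
wrist_force: [0.8, 0.7, 7.0]
grip_width: 0.035
grasp_force: 33.9
```

Emit:
move_arm(
  commands=[
    [[0.08,0,0.02],0,0.2],
    [[0.08,0,0.02],0,0.2],
    [[0,0,0],0,0.2],
  ],
)

```text
time: 10.4
eef_pos: [0.6786, 0.2366, 0.2497]
orientation: [-3.139, -0.002, 0.0]
wrist_force: [-3.0, 0.7, 9.8]
grip_width: 0.0349
grasp_force: 34.2
```

Emit:
move_arm(
  commands=[
    [[0,0,0],0,0.5],
    [[0,0,0],0,0.6],
    [[0,0,0],0,0.7],
    [[0,0,-1],0,0.7],
    [[0,0,-1],0,0.7],
    [[-1,0,-0.4],0,0.7],
    [[-1,0,0],0,0.7],
    [[-1,0,0],0,0.7],
  ],
)

```text
time: 11.4
eef_pos: [0.6031, 0.2352, 0.3067]
orientation: [3.142, 0.0, -0.0]
wrist_force: [-0.4, -0.2, 0.7]
grip_width: 0.0596
grasp_force: 0.0
```

```bash
python3 - <<'E'
from h import *
for n in('scene','top'):
    c=cam(n,n+'1.png')
    for q,z in(('lid_bar',.253),('tray',.023),('knob',.119),('sampler',0),('box',0)):
        for d in finder.place_of(q,n):print(n,q,round(d['p'],2),np.round(d['position']),atz(c,d['position'],z).round(3)[:2])
a=cv2.imread('pics/scene1.png');cv2.imwrite('pics/s1b.png',np.clip(cv2.resize(a,(760,570))*1.4,0,255))
E
```

```text
scene lid_bar 0.68 [405. 212.] [0.675 0.239]
scene tray 0.94 [152. 202.] [ 0.546 -0.248]
scene tray 0.46 [235. 326.] [ 0.808 -0.03 ]
scene knob 0.98 [149. 177.] [ 0.545 -0.234]
scene sampler 0.74 [161. 208.] [ 0.546 -0.232]
scene box 0.82 [363. 226.] [0.553 0.227]
top lid_bar 0.63 [147.  85.] [0.676 0.235]
top tray 0.75 [348. 210.] [ 0.543 -0.233]
top knob 0.86 [364. 206.] [ 0.536 -0.242]
top sampler 0.71 [341. 245.] [ 0.458 -0.23 ]
top sampler 0.56 [345. 215.] [ 0.533 -0.231]
top box 0.63 [163. 183.] [0.538 0.233][ WARN:0@2.702] global loadsave.cpp:1063 imwrite_ Unsupported depth image for selected encoder is fallbacked to CV_8U.
```

View pics/s1b.png

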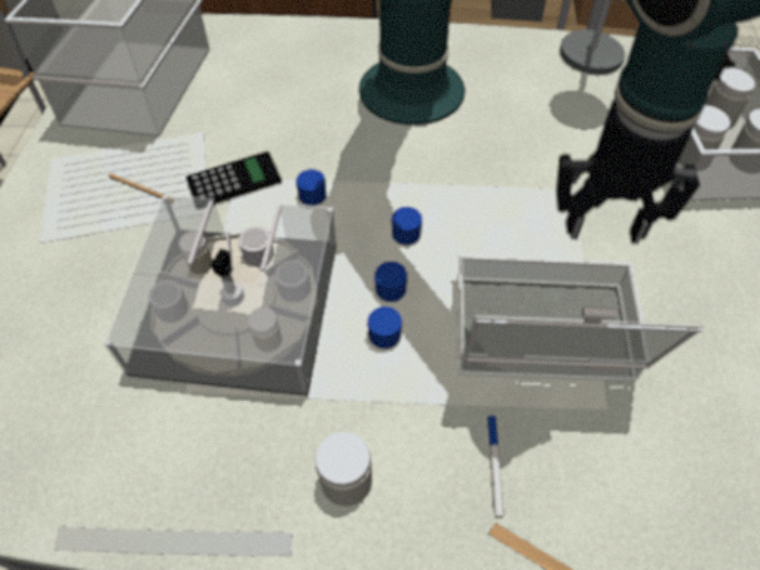

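The lid rests on its stop with the bar at about (.676,.237), and the carousel is unchanged. Next I work out the knob angle by silhouette.

```bash
cat >> h.py <<'E'
def knobfit(cs,C=(.545,-.235)):
    best=[]
    for a in np.radians(np.arange(0,180,3)):
        s=0
        for c in cs:
            k=4;P=proj(c,boxw(C,a,-.016,.016,-.008,.008,.107,.131));u0=P.mean(0)-20
            m=np.zeros((40*k,40*k),np.uint8);cv2.fillConvexPoly(m,cv2.convexHull(((P-u0)*k).astype(np.int32)),1)
            g=cv2.cvtColor(c['image'],cv2.COLOR_RGB2GRAY)
            M=np.float32([[1/k,0,u0[0]],[0,1/k,u0[1]]]);g=cv2.warpAffine(g,M,(40*k,40*k),flags=cv2.INTER_LINEAR|cv2.WARP_INVERSE_MAP)
            d=(g<45).astype(np.uint8);best_s=0
            for dx in range(-8,9,2):
                for dy in range(-8,9,2):
                    r=np.roll(m,(dy,dx),(0,1));best_s=max(best_s,(r&d).sum()/(r|d).sum())
            s+=best_s
        best.append((round(s,3),round(np.degrees(a))))
    return sorted(best)[::-1][:6]
E
python3 - <<'E'
from h import *
T=cam('top');S=cam('scene')
print(knobfit([T]),knobfit([S]),knobfit([T,S]),sep='\n')
print(bot.get_obs()['joint_positions'])
E
```

```text
[(np.float64(0.71), 153), (np.float64(0.706), 156), (np.float64(0.704), 159), (np.float64(0.704), 147), (np.float64(0.703), 162), (np.float64(0.703), 150)]
[(np.float64(0.754), 9), (np.float64(0.742), 6), (np.float64(0.741), 12), (np.float64(0.732), 3), (np.float64(0.727), 0), (np.float64(0.726), 15)]
[(np.float64(1.397), 162), (np.float64(1.395), 165), (np.float64(1.394), 156), (np.float64(1.392), 159), (np.float64(1.387), 153), (np.float64(1.38), 168)]
[-0.09338623  0.46044683 -0.46359526  1.51243409  0.21313209  1.21922335
 -2.16004186]
```

Emit:
move_arm(
  commands=[
    [[0,1,0],0,0.7],
    [[0,1,0],0,0.7],
    [[0,1,0],0,0.7],
    [[0,1,0],0,0.7],
    [[0,1,0],0,0.7],
    [[0,1,0],0,0.7],
    [[0,1,0],0,0.7],
    [[0,1,0],0,0.7],
    [[0,1,0],0,0.7],
    [[0,1,0],0,0.7],
  ],
)

```text
time: 13.35
eef_pos: [0.6038, -0.0155, 0.3068]
orientation: [3.142, -0.0, -0.0]
wrist_force: [0.3, 0.7, -0.2]
grip_width: 0.0599
grasp_force: 0.0
```

Emit:
move_arm(
  commands=[
    [[-0.3,1,0.3],0,0.7],
    [[-0.3,1,0.3],0,0.7],
    [[-0.3,1,0.3],0,0.7],
    [[-0.3,1,0.3],0,0.7],
    [[-0.3,1,0.3],0,0.7],
    [[-0.3,1,0.3],0,0.7],
    [[-0.3,1,0.3],0,0.7],
    [[-0.2,1,0.3],0,0.7],
    [[0,0.8,0.3],0,0.7],
    [[0,0,0],-1,0.6],
  ],
)

```text
time: 14.6
eef_pos: [0.5458, -0.2368, 0.2384]
orientation: [3.141, 0.001, 0.099]
wrist_force: [0.8, 1.2, 0.3]
grip_width: 0.0509
grasp_force: 0.0
```

Emit:
move_arm(
  commands=[
    [[0,0,0],-1,0.6],
    [[0,0,0],-1,0.6],
    [[0,0,0],-1,0.6],
    [[0,0,0],-1,0.6],
    [[0,0,0],-1,0.6],
    [[0,0,0],-1,0.6],
    [[0,0,0],-1,0.6],
    [[0,0,0],-1,0.6],
    [[0,0,0],-1,0.6],
    [[0,0,0],-1,0.6],
  ],
)

```text
time: 15.85
eef_pos: [0.5467, -0.2346, 0.2392]
orientation: [3.141, -0.0, 1.103]
wrist_force: [0.5, 0.2, -0.0]
grip_width: 0.0514
grasp_force: 0.0
```

Emit:
move_arm(
  commands=[
    [[0,0,0],-1,0.6],
    [[0,0,0],-1,0.6],
    [[0,0,0],-1,0.6],
    [[0,0,0],-1,0.6],
    [[0,0,0],-1,0.6],
    [[0,0,0],-1,0.6],
    [[0,0,0],-1,0.6],
    [[0,0,0],-1,0.6],
    [[0,0,0],-1,0.6],
    [[0,0,0],-1,0.6],
  ],
)

```text
time: 17.1
eef_pos: [0.5466, -0.2347, 0.2392]
orientation: [3.141, -0.0, 2.103]
wrist_force: [0.2, -0.3, -0.5]
grip_width: 0.0512
grasp_force: 0.0
```

Emit:
move_arm(
  commands=[
    [[0,0,0],-1,0.6],
    [[0,0,0],-1,0.6],
    [[0,0,0],-1,0.6],
    [[0,0,0],-1,0.6],
    [[0,0,0],-1,0.6],
    [[0,0,0],-1,0.6],
    [[0,0,0],-1,0.6],
    [[0,0,0],-0.9,0.6],
    [[0,0,0],0,0.6],
  ],
)

```text
time: 18.23
eef_pos: [0.5465, -0.2348, 0.2391]
orientation: [3.141, 0.0, 2.889]
wrist_force: [0.5, 0.4, 0.3]
grip_width: 0.0514
grasp_force: 0.0
```

Emit:
move_arm(
  commands=[
    [[0,0,1],0,0.6],
    [[0,0,1],0,0.6],
    [[0,0,1],0,0.6],
    [[0,0,1],0,0.6],
    [[0,0,0.65],0,0.5],
    [[0,0,0],0,0.3],
    [[0,0,0],0,0.1],
    [[0,0,0],0,0.05],
    [[0,0,0],0,0.05],
  ],
  grip_force=40,
)

```text
time: 19.35
eef_pos: [0.5457, -0.2369, 0.1232]
orientation: [-3.139, 0.0, 2.888]
wrist_force: [-1.0, -5.3, -5.2]
grip_width: 0.0151
grasp_force: 39.6
```

Emit:
move_arm(
  commands=[
    [[0,-0.08,0],0,0.05],
    [[0,0,0],0.9,0.05],
    [[0,0,0],1,0.05],
    [[0,0,0],1,0.05],
    [[0,0,0],1,0.05],
    [[0,0,0],1,0.05],
    [[0,0,0],1,0.05],
    [[0,0,0],1,0.05],
    [[0,0,0],1,0.05],
    [[0,0,0],1,0.05],
  ],
)

```text
time: 20.6
eef_pos: [0.5444, -0.2386, 0.1233]
orientation: [-3.138, 0.001, 1.995]
wrist_force: [-4.0, -6.6, -2.4]
grip_width: 0.0151
grasp_force: 40.1
```

Emit:
move_arm(
  commands=[
    [[0,0,0],1,0.05],
    [[0,0,0],1,0.05],
    [[0,0,0],1,0.05],
    [[0,0,0],1,0.05],
    [[0,0,0],1,0.05],
    [[0,0,0],1,0.05],
    [[0,0,0],1,0.05],
    [[0,0,0],1,0.05],
    [[0,0,0],1,0.05],
    [[0,0,0],0.5,0.05],
  ],
)

```text
time: 21.85
eef_pos: [0.5422, -0.2385, 0.1232]
orientation: [-3.137, 0.005, 1.046]
wrist_force: [-9.8, -5.4, 3.3]
grip_width: 0.015
grasp_force: 40.9
```

Emit:
move_arm(
  commands=[
    [[0,0,0],0,0.05],
    [[0,0,0],0,0.4],
    [[0,0,0],0,0.6],
    [[0,0,-0.5],0,0.6],
    [[0,0,-1],0,0.8],
    [[0,0,-1],-1,0.8],
    [[0,0,0],-1,0.8],
    [[0,0,0],-1,0.8],
    [[0,0,0],-1,0.8],
    [[0,0,0],-1,0.8],
  ],
)

```text
time: 23.1
eef_pos: [0.5464, -0.2363, 0.1868]
orientation: [3.14, 0.0, 1.554]
wrist_force: [-0.6, -0.8, -0.0]
grip_width: 0.0681
grasp_force: 0.0
```

```bash
cat > look.py <<'E'
from h import *
import sys
out=[]
for n,C in(('top',(.5,-.235,.06)),('scene',(.5,-.235,.06))):
    c=cam(n)
    for q,z in(('tin1_mid',.044),('tray',.023)):
        for d in finder.place_of(q,n):
            P=atz(c,d['position'],z)
            if q=='tray' or np.hypot(P[0]-.5,P[1]+.236)<.2: print(n,q,round(d['p'],2),np.round(d['position']),P.round(3)[:2])
    u=proj(c,C)[0].astype(int);x0,y0=u[0]-65,u[1]-65
    k=400/130
    im=cv2.resize(np.clip(c['image'][y0:y0+130,x0:x0+130,::-1]*1.6,0,255).astype('uint8'),(400,400),interpolation=cv2.INTER_CUBIC)
    a=np.linspace(0,6.28,30);P=np.c_[.452+.025*np.cos(a),-.237+.025*np.sin(a),a*0+.065]
    q=((proj(c,P)-[x0,y0])*k).astype(np.int32);cv2.polylines(im,[q],True,(0,0,255),1)
    print(n,x0,y0,'k',round(k,3));out.append(im)
cv2.imwrite('pics/'+sys.argv[1],np.hstack(out))
E
python3 look.py l1.png
```

```text
top tray 0.89 [351. 208.] [ 0.547 -0.239]
top tray 0.65 [347. 216.] [ 0.528 -0.23 ]
top 286 160 k 3.077
scene tray 0.92 [155. 198.] [ 0.533 -0.243]
scene 93 111 k 3.077
```

View pics/l1.png

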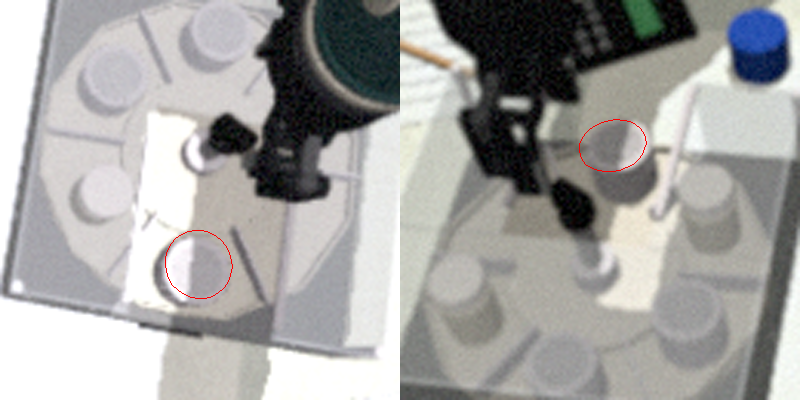

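The tin sits in the slot (top crop ~193,267) at about (.453,-.235). Picking it.

Emit:
move_arm(
  commands=[
    [[0.05,-1,0],0,0.8],
    [[0,-1,0],0,0.8],
    [[0,-1,0],-0.15,0.8],
    [[0,-0.74,0],0,0.8],
    [[0,0,1],0,0.8],
    [[0,0,1],0,0.8],
    [[0,0,1],0,0.8],
    [[0,0,1],0,0.8],
    [[0,0,1],0,0.8],
    [[0,0,0.4],0,0.8],
  ],
  grip_force=30,
)

```text
time: 24.65
eef_pos: [0.4518, -0.2333, 0.0495]
orientation: [-3.14, -0.001, 1.564]
wrist_force: [0.0, 0.5, 0.4]
grip_width: 0.0684
grasp_force: 0.0
```

Emit:
move_arm(
  commands=[
    [[0,0,0],0,0.8],
    [[0,0,0],0,0.6],
    [[0,0,0],0,0.5],
    [[0,0,0],0,0.4],
    [[0,0,0],0,0.4],
    [[0,0,0],0,0.4],
  ],
)

```text
time: 25.4
eef_pos: [0.4528, -0.234, 0.0516]
orientation: [3.14, 0.001, 1.565]
wrist_force: [-1.4, 0.8, 6.0]
grip_width: 0.0492
grasp_force: 31.1
```

Emit:
move_arm(
  commands=[
    [[0,0,-0.5],0,0.4],
    [[0,0,-1],0,0.4],
    [[0,0,-1],0,0.4],
    [[0,0,-1],0,0.4],
    [[0,0,-1],0,0.4],
    [[0.6,0,-1],0,0.4],
    [[1,0.25,0],0,0.4],
    [[1,0.25,0],0,0.4],
    [[1,0.25,0],0,0.4],
    [[1,0.25,0],0,0.4],
  ],
)

```text
time: 26.65
eef_pos: [0.4781, -0.1181, 0.1888]
orientation: [3.141, 0.0, 1.565]
wrist_force: [-0.9, 0.6, -1.0]
grip_width: 0.0489
grasp_force: 31.4
```

Emit:
move_arm(
  commands=[
    [[1,0.25,0],0,0.4],
    [[1,0.25,0],0,0.4],
    [[1,0.25,0],0,0.4],
    [[1,0.25,0],0,0.4],
    [[1,0.25,0],0,0.4],
    [[1,0.25,0],0,0.4],
    [[1,0.25,0],0,0.4],
    [[1,0.25,0],0,0.4],
    [[1,0.25,0],0,0.4],
    [[1,0.25,0],0,0.4],
  ],
)

```text
time: 27.9
eef_pos: [0.5421, 0.1315, 0.1887]
orientation: [3.141, 0.0, 1.565]
wrist_force: [-0.0, 0.1, -2.5]
grip_width: 0.0491
grasp_force: 31.4
```

Emit:
move_arm(
  commands=[
    [[1,0,0],0,0.4],
    [[0.3,0,0],0,0.4],
    [[0,0,1],0,0.4],
    [[0,0,1],0,0.4],
    [[0,0,1],0,0.4],
    [[0,0,0],0,0.4],
  ],
)

```text
time: 28.65
eef_pos: [0.541, 0.1617, 0.1117]
orientation: [-3.138, 0.002, 1.564]
wrist_force: [0.0, 0.2, -0.8]
grip_width: 0.0492
grasp_force: 31.5
```

Emit:
move_arm(
  commands=[
    [[0,0,1],0,0.4],
    [[0,0,1],0,0.4],
    [[0,0,0.8],0,0.4],
    [[0,0,0.2],0,0.4],
    [[0,0,0.1],0,0.4],
    [[0,0,0.05],0,0.4],
    [[0,0,0],0,0.4],
  ],
)

```text
time: 29.52
eef_pos: [0.5425, 0.1634, 0.0348]
orientation: [3.141, -0.0, 1.565]
wrist_force: [0.0, 0.1, -1.5]
grip_width: 0.0494
grasp_force: 31.5
```

Emit:
move_arm(
  commands=[
    [[0,0,0.06],0,0.4],
    [[0,0,0.06],0,0.4],
    [[0,0,0],0,0.4],
  ],
)

```text
time: 29.9
eef_pos: [0.5425, 0.1633, 0.0326]
orientation: [3.141, 0.001, 1.565]
wrist_force: [-2.9, -2.2, 11.1]
grip_width: 0.0491
grasp_force: 32.5
```

Emit:
move_arm(
  commands=[
    [[0,0,0],0,0.5],
    [[0,0,0],0,0.65],
    [[0,0,0],0,0.8],
    [[0,0,-0.5],0,0.8],
    [[0,0,-1],0,0.8],
    [[0,0,-1],0,0.8],
    [[0,0,-1],0,0.8],
    [[0,0,-1],0,0.8],
    [[0,0,-1],0,0.8],
    [[-1,0,-1],0,0.8],
  ],
)

```text
time: 31.15
eef_pos: [0.5417, 0.1403, 0.1956]
orientation: [3.141, -0.002, 1.569]
wrist_force: [0.3, -0.9, -0.6]
grip_width: 0.0681
grasp_force: 0.0
```

Emit:
move_arm(
  commands=[
    [[-1,0,0],0,0.8],
    [[-1,0,0],0,0.8],
    [[-1,0,0],0,0.8],
    [[-1,0,0],0,0.8],
    [[-1,0,0],0,0.8],
    [[-1,0,0],0,0.8],
    [[-1,0,0],0,0.8],
    [[-1,0,0],0,0.8],
    [[-1,0,0],0,0.8],
    [[-1,0,0],0,0.8],
  ],
)

```text
time: 32.4
eef_pos: [0.5405, -0.1124, 0.1945]
orientation: [3.141, 0.0, 1.565]
wrist_force: [0.2, -0.4, -0.1]
grip_width: 0.0685
grasp_force: 0.0
```

Emit:
move_arm(
  commands=[
    [[-1,0,0],0,0.8],
    [[-1,0,0],0,0.8],
    [[-1,0,0],0,0.8],
    [[-1,0,0],0,0.8],
    [[-1,0,0],0,0.7],
    [[0,0,0],1,0.6],
    [[0,0,0],1,0.6],
    [[0,0,0],1,0.6],
    [[0,0,0],1,0.6],
    [[0,0,0],1,0.6],
  ],
)

```text
time: 33.65
eef_pos: [0.5398, -0.2365, 0.1945]
orientation: [3.141, -0.0, 1.062]
wrist_force: [-0.3, 0.2, 0.3]
grip_width: 0.0513
grasp_force: 0.0
```

```bash
python3 - <<'E'
from h import *
for n in('scene','top'):
    c=cam(n,n+'2.png')
o=bot.get_obs();d=np.array([.5435,-.2363,.123])-o['eef_pos'];print(o['eef_pos'],o['orientation'][2],(R.from_euler('xyz',o['orientation']).inv().apply(d)/.025).round(2))
a=cv2.imread('pics/scene2.png')
cv2.imwrite('pics/s2b.png',np.clip(cv2.resize(a[90:290,70:470],(800,400))*1.4,0,255).astype('uint8'))
E
```

```text
[ 0.53985369 -0.2365251   0.19448246] 1.0649087894571554 [0.08 0.12 2.86]
```

View pics/s2b.png

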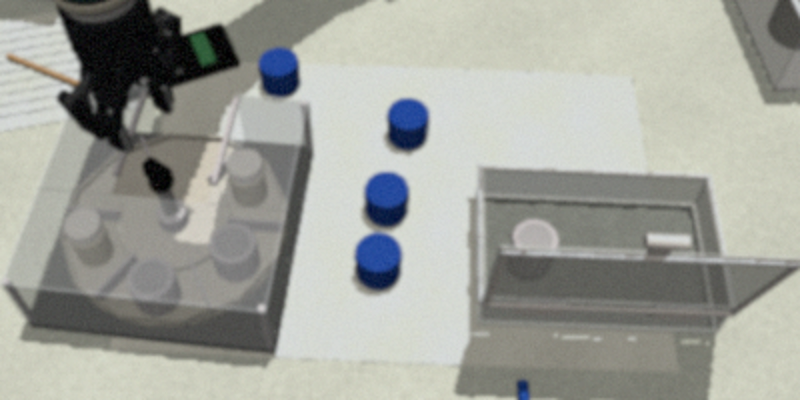

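The first tin stands in the box (crop ~535,235) and the carousel is as expected. Gripping the knob and turning it +120°.

Emit:
move_arm(
  commands=[
    [[0.08,0.12,1],0.15,0.6],
    [[0,0,1],0,0.6],
    [[0,0,0.85],0,0.6],
    [[0,0,0],0,0.4],
    [[0,0,0],0,0.2],
    [[0,0,0],0,0.05],
    [[0,0,0],0,0.05],
    [[0,0,0],0,0.05],
  ],
  grip_force=40,
)

```text
time: 34.75
eef_pos: [0.5434, -0.2362, 0.1237]
orientation: [3.141, 0.0, 1.05]
wrist_force: [-3.6, 2.4, 5.0]
grip_width: 0.0151
grasp_force: 42.4
```

Emit:
move_arm(
  commands=[
    [[0,0,0],-0.9,0.05],
    [[0,0,0],-1,0.05],
    [[0,0,0],-1,0.05],
    [[0,0,0],-1,0.05],
    [[0,0,0],-1,0.05],
    [[0,0,0],-1,0.05],
    [[0,0,0],-1,0.05],
    [[0,0,0],-1,0.05],
    [[0,0,0],-1,0.05],
    [[0,0,0],-1,0.05],
  ],
)

```text
time: 36.0
eef_pos: [0.5432, -0.2362, 0.1237]
orientation: [-3.141, 0.0, 2.043]
wrist_force: [-4.4, 2.3, 7.1]
grip_width: 0.0148
grasp_force: 42.5
```

Emit:
move_arm(
  commands=[
    [[0,0,0],-1,0.05],
    [[0,0,0],-1,0.05],
    [[0,0,0],-1,0.05],
    [[0,0,0],-1,0.05],
    [[0,0,0],-1,0.05],
    [[0,0,0],-1,0.05],
    [[0,0,0],-1,0.05],
    [[0,0,0],-1,0.05],
    [[0,0,0],-1,0.05],
    [[0,0,0],-1,0.05],
  ],
)

```text
time: 37.25
eef_pos: [0.5431, -0.2364, 0.1237]
orientation: [-3.141, -0.001, 3.043]
wrist_force: [-4.8, 1.0, 7.6]
grip_width: 0.0151
grasp_force: 42.6
```

Emit:
move_arm(
  commands=[
    [[0,0,0],-1,0.05],
    [[0,0,0],0,0.05],
    [[0,0,0],0,0.3],
    [[0,0,0],0,0.6],
    [[0,0,-0.5],0,0.6],
    [[0,0,-1],0,0.7],
    [[0,0,-1],1,0.8],
    [[0,0,0],1,0.8],
    [[0,0,0],1,0.8],
    [[0,0,0],1,0.8],
  ],
)

```text
time: 38.5
eef_pos: [0.5438, -0.2365, 0.186]
orientation: [3.142, 0.001, 2.737]
wrist_force: [0.6, -1.2, -0.5]
grip_width: 0.0683
grasp_force: 0.0
```

Emit:
move_arm(
  commands=[
    [[0,0,0],1,0.8],
    [[0,0,0],1,0.8],
    [[0,0,0],1,0.8],
    [[0,0,0],1,0.8],
    [[0,0,0],1,0.8],
    [[0,0,0],1,0.8],
    [[0,0,0],1,0.8],
    [[0,0,0],1,0.8],
    [[0,0,0],1,0.8],
    [[0,0,0],1,0.8],
  ],
)

```text
time: 39.75
eef_pos: [0.5438, -0.2363, 0.1859]
orientation: [3.14, 0.0, 1.737]
wrist_force: [0.3, 0.3, 0.1]
grip_width: 0.0684
grasp_force: 0.0
```

```bash
python3 look.py l2.png; python3 -c "
from h import *
print(bot.get_obs()['eef_pos'],bot.get_obs()['orientation'])"
```

```text
top tray 0.66 [350. 208.] [ 0.547 -0.236]
top tray 0.52 [165. 185.] [0.529 0.22 ]
top 286 160 k 3.077
scene tray 0.82 [152. 201.] [ 0.542 -0.247]
scene 93 111 k 3.077
[ 0.54349377 -0.236362    0.18531892] [3.14122061e+00 1.32964504e-04 1.74118494e+00]
```

View pics/l2.png

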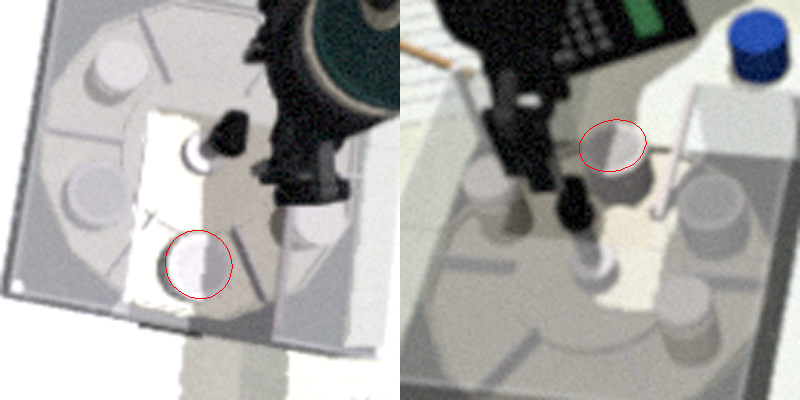

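The second tin is in the slot (top crop ~196,265), at about (.452,-.236).

Emit:
move_arm(
  commands=[
    [[0,0,0],0.9,0.8],
    [[0,0,0],0.8,0.8],
    [[0,-1,0],0,0.8],
    [[0,-1,0],0,0.8],
    [[0,-1,0],0,0.8],
    [[0.02,-0.66,0],0,0.8],
    [[0,0,1],0,0.8],
    [[0,0,1],0,0.8],
    [[0,0,1],0,0.8],
    [[0,0,1],0,0.8],
  ],
  grip_force=30,
)

```text
time: 41.3
eef_pos: [0.4522, -0.2359, 0.0844]
orientation: [3.141, 0.0, 1.57]
wrist_force: [0.2, -0.8, 0.5]
grip_width: 0.0682
grasp_force: 0.0
```

Emit:
move_arm(
  commands=[
    [[0,0,1],0,0.8],
    [[0,0,0.35],0,0.8],
    [[0,0,0],0,0.8],
    [[0,0,0],0,0.6],
    [[0,0,0],0,0.5],
    [[0,0,0],0,0.4],
    [[0,0,0],0,0.4],
    [[0,0,0],0,0.4],
  ],
)

```text
time: 42.3
eef_pos: [0.4526, -0.2362, 0.0524]
orientation: [3.14, 0.001, 1.57]
wrist_force: [-1.3, 1.5, 6.8]
grip_width: 0.0487
grasp_force: 31.2
```

Emit:
move_arm(
  commands=[
    [[0,0,-0.5],0,0.4],
    [[0,0,-1],0,0.4],
    [[0,0,-1],0,0.4],
    [[0,0,-1],0,0.4],
    [[0,0,-1],0,0.4],
    [[0.8,0,-1],0,0.4],
    [[1,0.25,0],0,0.4],
    [[1,0.25,0],0,0.4],
    [[1,0.25,0],0,0.4],
    [[1,0.25,0],0,0.4],
  ],
)

```text
time: 43.55
eef_pos: [0.4769, -0.1151, 0.1894]
orientation: [3.141, 0.001, 1.57]
wrist_force: [0.4, 0.1, -1.5]
grip_width: 0.0489
grasp_force: 31.3
```

Emit:
move_arm(
  commands=[
    [[1,0.25,0],0,0.4],
    [[1,0.25,0],0,0.4],
    [[1,0.25,0],0,0.4],
    [[1,0.25,0],0,0.4],
    [[1,0.25,0],0,0.4],
    [[1,0.25,0],0,0.4],
    [[1,0.25,0],0,0.4],
    [[1,0.25,0],0,0.4],
    [[1,0.25,0],0,0.4],
    [[1,0.25,0],0,0.4],
  ],
)

```text
time: 44.8
eef_pos: [0.5397, 0.1347, 0.1894]
orientation: [3.141, 0.0, 1.57]
wrist_force: [0.2, 0.2, -0.9]
grip_width: 0.0492
grasp_force: 31.3
```

Emit:
move_arm(
  commands=[
    [[1,0,0],0,0.4],
    [[1,0,0],0,0.4],
    [[1,0,0],0,0.4],
    [[1,0,0],0,0.4],
    [[0,0,1],0,0.4],
    [[0,0,1],0,0.4],
    [[0,0,1],0,0.4],
    [[0,0,0],0,0.4],
  ],
)

```text
time: 45.8
eef_pos: [0.5386, 0.2332, 0.1126]
orientation: [-3.138, 0.002, 1.57]
wrist_force: [-0.3, -0.2, -1.6]
grip_width: 0.0487
grasp_force: 31.4
```

Emit:
move_arm(
  commands=[
    [[0,0,1],0,0.4],
    [[0,0,1],0,0.4],
    [[0,0,0.8],0,0.4],
    [[0,0,0.2],0,0.4],
    [[0,0,0.1],0,0.4],
    [[0,0,0.07],0,0.4],
    [[0,0,0.05],0,0.4],
    [[0,0,0],0,0.4],
  ],
)

```text
time: 46.8
eef_pos: [0.5401, 0.2342, 0.0336]
orientation: [3.141, -0.0, 1.57]
wrist_force: [0.6, 0.9, -1.3]
grip_width: 0.0489
grasp_force: 31.4
```

Emit:
move_arm(
  commands=[
    [[0,0,0.05],0,0.4],
    [[0,0,0.04],0,0.4],
    [[0,0,0],0,0.4],
  ],
)

```text
time: 47.18
eef_pos: [0.5401, 0.2342, 0.0334]
orientation: [3.14, 0.001, 1.57]
wrist_force: [-5.9, -3.9, 17.1]
grip_width: 0.0487
grasp_force: 33.1
```

Emit:
move_arm(
  commands=[
    [[0,0,0],0,0.5],
    [[0,0,0],0,0.65],
    [[0,0,0],0,0.8],
    [[0,0,-0.5],0,0.8],
    [[0,0,-1],0,0.8],
    [[0,0,-1],0,0.8],
    [[0,0,-1],0,0.8],
    [[0,0,-1],0,0.8],
    [[0,0,-1],0,0.8],
    [[-1,0,-1],0,0.8],
  ],
)

```text
time: 48.42
eef_pos: [0.5393, 0.2111, 0.1952]
orientation: [3.141, -0.002, 1.574]
wrist_force: [0.1, -0.9, -0.1]
grip_width: 0.0685
grasp_force: 0.0
```

Emit:
move_arm(
  commands=[
    [[-1,0,0],0,0.8],
    [[-1,0,0],0,0.8],
    [[-1,0,0],0,0.8],
    [[-1,0,0],0,0.8],
    [[-1,0,0],0,0.8],
    [[-1,0,0],0,0.8],
    [[-1,0,0],0,0.8],
    [[-1,0,0],0,0.8],
    [[-1,0,0],0,0.8],
    [[-1,0,0],0,0.8],
  ],
)

```text
time: 49.68
eef_pos: [0.5396, -0.0416, 0.1942]
orientation: [3.141, 0.0, 1.57]
wrist_force: [-0.7, 0.0, 0.7]
grip_width: 0.068
grasp_force: 0.0
```

Emit:
move_arm(
  commands=[
    [[-1,0,0],0,0.8],
    [[-1,0,0],0,0.8],
    [[-1,0,0],0,0.8],
    [[-1,0,0],0,0.8],
    [[-1,0,0],0,0.8],
    [[-1,0,0],0,0.8],
    [[-1,0,0],0,0.8],
    [[-0.8,0,0],0,0.7],
    [[0,0,0],1,0.6],
    [[0,0,0],1,0.6],
  ],
)

```text
time: 50.92
eef_pos: [0.5394, -0.2361, 0.1938]
orientation: [3.142, -0.0, 1.366]
wrist_force: [-0.1, 0.1, -0.4]
grip_width: 0.0513
grasp_force: 0.0
```

Emit:
move_arm(
  commands=[
    [[0,0,0],1,0.6],
    [[0,0,0],1,0.6],
    [[0,0,0],1,0.6],
    [[0,0,0],1,0.6],
    [[0,0,0],1,0.6],
    [[0,0,0],1,0.6],
    [[0,0,0],1,0.6],
    [[0,0,0],1,0.6],
    [[0,0,0],1,0.6],
    [[0,0,0],1,0.6],
  ],
)

```text
time: 52.18
eef_pos: [0.5395, -0.2356, 0.1938]
orientation: [-3.141, -0.0, 0.367]
wrist_force: [0.1, 0.8, -0.2]
grip_width: 0.0513
grasp_force: 0.0
```

Emit:
move_arm(
  commands=[
    [[0,0,0],1,0.6],
    [[0,0,0],1,0.6],
    [[0,0,0],1,0.6],
    [[0,0,0],0.7,0.6],
    [[0,0,0],0,0.6],
  ],
)

```text
time: 52.8
eef_pos: [0.5395, -0.2356, 0.1938]
orientation: [-3.141, -0.0, 0.001]
wrist_force: [-0.7, -0.9, 0.7]
grip_width: 0.051
grasp_force: 0.0
```

```bash
python3 - <<'E'
from h import *
S=cam('scene','scene3.png')
print(knobfit([S],(.5435,-.2363)))
o=bot.get_obs();d=np.array([.5435,-.2363,.123])-o['eef_pos'];print(o['eef_pos'],o['orientation'][2],(R.from_euler('xyz',o['orientation']).inv().apply(d)/.025).round(2))
E
```

```text
[(np.float64(0.817), 15), (np.float64(0.809), 9), (np.float64(0.808), 18), (np.float64(0.808), 12), (np.float64(0.796), 6), (np.float64(0.784), 21)]
[ 0.53950104 -0.23565021  0.19374764] 0.0016400366074387218 [0.16 0.03 2.83]
```

Emit:
move_arm(
  commands=[
    [[0.16,0.03,1],0,0.6],
    [[0,0,1],0,0.6],
    [[0,0,0.83],0,0.6],
    [[0,0,0],0,0.4],
    [[0,0,0],0,0.2],
    [[0,0,0],0,0.05],
    [[0,0,0],0,0.05],
    [[0,0,0],0,0.05],
  ],
  grip_force=40,
)

```text
time: 53.85
eef_pos: [0.544, -0.2365, 0.1238]
orientation: [3.141, -0.001, 0.0]
wrist_force: [-1.3, 2.7, 6.5]
grip_width: 0.0151
grasp_force: 41.4
```

Emit:
move_arm(
  commands=[
    [[0,0,0],-0.5,0.05],
    [[0,0,0],-1,0.05],
    [[0,0,0],-1,0.05],
    [[0,0,0],-1,0.05],
    [[0,0,0],-1,0.05],
    [[0,0,0],-1,0.05],
    [[0,0,0],-1,0.05],
    [[0,0,0],-1,0.05],
    [[0,0,0],-1,0.05],
    [[0,0,0],-1,0.05],
  ],
)

```text
time: 55.1
eef_pos: [0.5437, -0.2359, 0.1238]
orientation: [3.141, -0.001, 0.953]
wrist_force: [-2.2, 3.8, 6.8]
grip_width: 0.0151
grasp_force: 41.7
```

Emit:
move_arm(
  commands=[
    [[0,0,0],-1,0.05],
    [[0,0,0],0,0.05],
    [[0,0,0],0,0.3],
    [[0,0,0],0,0.6],
    [[0,0,-0.5],0,0.6],
    [[0,0,-1],-1,0.7],
    [[0,0,-1],-1,0.8],
    [[0,0,0],-1,0.8],
    [[0,0,0],-1,0.8],
    [[0,0,0],-1.0,0.8],
  ],
)

```text
time: 56.35
eef_pos: [0.5435, -0.237, 0.1862]
orientation: [3.141, 0.001, 1.553]
wrist_force: [-0.1, -0.3, -0.7]
grip_width: 0.0686
grasp_force: 0.0
```

```bash
python3 look.py l3.png; python3 -c "
from h import *
print(bot.get_obs()['eef_pos'],bot.get_obs()['orientation'])"
```

```text
top tray 0.86 [350. 210.] [ 0.543 -0.237]
top 286 160 k 3.077
scene tin1_mid 0.48 [158. 207.] [ 0.57  -0.225]
scene tray 0.92 [152. 201.] [ 0.542 -0.248]
scene 93 111 k 3.077
[ 0.54337506 -0.23677691  0.1855345 ] [3.14146224e+00 3.58546418e-04 1.54832548e+00]
```

View pics/l3.png

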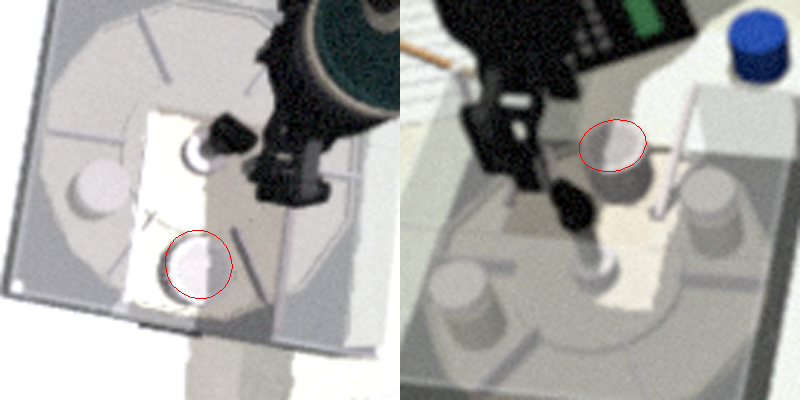

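The third tin, the last one, is in the slot (top crop ~196,268) and both pots are still standing. Picking it.

Emit:
move_arm(
  commands=[
    [[0.02,-1,0],-0.2,0.8],
    [[0,-1,0],0,0.8],
    [[0,-1,0],0,0.8],
    [[0.02,-0.66,0],0,0.8],
    [[0,0,1],0,0.8],
    [[0,0,1],0,0.8],
    [[0,0,1],0,0.8],
    [[0,0,1],0,0.8],
    [[0,0,1],0,0.8],
    [[0,0,0.35],0,0.8],
  ],
  grip_force=30,
)

```text
time: 57.9
eef_pos: [0.4514, -0.2347, 0.0504]
orientation: [-3.14, -0.001, 1.57]
wrist_force: [0.1, 0.0, 0.1]
grip_width: 0.0683
grasp_force: 0.0
```

Emit:
move_arm(
  commands=[
    [[0,0,0],0,0.8],
    [[0,0,0],0,0.6],
    [[0,0,0],0,0.5],
    [[0,0,0],0,0.4],
    [[0,0,0],0,0.4],
    [[0,0,0],0,0.4],
  ],
)

```text
time: 58.65
eef_pos: [0.4526, -0.2354, 0.0526]
orientation: [3.14, 0.001, 1.57]
wrist_force: [-0.3, 0.7, 6.0]
grip_width: 0.049
grasp_force: 31.1
```

Emit:
move_arm(
  commands=[
    [[0,0,-0.5],0,0.4],
    [[0,0,-1],0,0.4],
    [[0,0,-1],0,0.4],
    [[0,0,-1],0,0.4],
    [[0,0,-1],0,0.4],
    [[0.6,0,-1],0,0.4],
    [[1,0.25,0],0,0.4],
    [[1,0.25,0],0,0.4],
    [[1,0.25,0],0,0.4],
    [[1,0.25,0],0,0.4],
  ],
)

```text
time: 59.9
eef_pos: [0.477, -0.1194, 0.1897]
orientation: [3.141, 0.001, 1.57]
wrist_force: [-0.2, -0.7, -0.3]
grip_width: 0.0494
grasp_force: 31.3
```

Emit:
move_arm(
  commands=[
    [[1,0.25,0],0,0.4],
    [[1,0.25,0],0,0.4],
    [[1,0.25,0],0,0.4],
    [[1,0.25,0],0,0.4],
    [[1,0.25,0],0,0.4],
    [[1,0.25,0],0,0.4],
    [[1,0.25,0],0,0.4],
    [[1,0.25,0],0,0.4],
    [[1,0.25,0],0,0.4],
    [[1,0.25,0],0,0.4],
  ],
)

```text
time: 61.15
eef_pos: [0.5398, 0.1305, 0.1897]
orientation: [3.141, 0.0, 1.57]
wrist_force: [0.0, 0.3, -0.5]
grip_width: 0.0488
grasp_force: 31.3
```

```bash
python3 - <<'E'
from h import *
o=bot.get_obs();print(o['eef_pos'],o['grip_width'],o['grasp_force'])
out=[]
for n in('top','scene'):
    c=cam(n,n+'4.png')
    u=proj(c,(.535,.22,.03))[0].astype(int)
    im=c['image'][max(u[1]-70,0):u[1]+70,u[0]-70:u[0]+70,::-1]
    out.append(cv2.resize(np.clip(im*1.5,0,255).astype('uint8'),(400,400),interpolation=cv2.INTER_CUBIC))
cv2.imwrite('pics/b4.png',np.hstack(out))
E
```

```text
[0.53982187 0.13053187 0.18970871] 0.04875797184846857 31.28632128238678
```

View pics/b4.png

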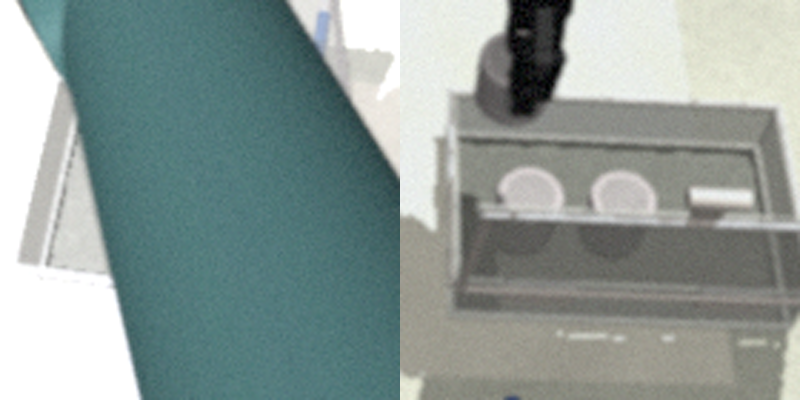

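Two tins stand in the box (scene crop ~530,195 and ~622,195), with free room at +y. The white piece is the lid's bar. Placing the third tin.

Emit:
move_arm(
  commands=[
    [[1,0,0],0,0.4],
    [[1,0,0],0,0.4],
    [[1,0,0],0,0.4],
    [[1,0,0],0,0.4],
    [[1,0,0],0,0.4],
    [[1,0,0],0,0.4],
    [[0.9,0,0],0,0.4],
    [[0,0,1],0,0.4],
    [[0,0,1],0,0.4],
    [[0,0,1],0,0.4],
  ],
)

```text
time: 62.5
eef_pos: [0.5403, 0.301, 0.1137]
orientation: [3.141, 0.001, 1.569]
wrist_force: [-0.3, 0.5, -1.2]
grip_width: 0.0489
grasp_force: 31.3
```

Emit:
move_arm(
  commands=[
    [[0,0,1],0,0.4],
    [[0,0,1],0,0.4],
    [[0,0,0.8],0,0.4],
    [[0,0,0.2],0,0.4],
    [[0,0,0.1],0,0.4],
    [[0,0,0.07],0,0.4],
    [[0,0,0.05],0,0.4],
    [[0,0,0.05],0,0.4],
    [[0,0,0],0,0.4],
  ],
)

```text
time: 63.62
eef_pos: [0.5403, 0.3026, 0.0337]
orientation: [3.14, 0.0, 1.57]
wrist_force: [-2.3, -2.1, 7.2]
grip_width: 0.0489
grasp_force: 32.1
```

Emit:
move_arm(
  commands=[
    [[0,0,0],0,0.5],
    [[0,0,0],0,0.65],
    [[0,0,0],0,0.8],
    [[0,0,-0.5],0,0.8],
    [[0,0,-1],0,0.8],
    [[0,0,-1],0,0.8],
    [[0,0,-1],0,0.8],
    [[0,0,-1],0,0.8],
    [[0,0,-1],0,0.8],
    [[0,0,-1],0,0.8],
  ],
)

```text
time: 64.88
eef_pos: [0.5399, 0.3025, 0.1964]
orientation: [3.141, -0.0, 1.57]
wrist_force: [-0.3, 0.4, -0.6]
grip_width: 0.0687
grasp_force: 0.0
```

Emit:
move_arm(
  commands=[
    [[-0.6,0,-1],0,0.8],
    [[-1,0,-1],0,0.8],
    [[-1,0,-1],0,0.8],
    [[0,0,-1],0,0.8],
    [[0,0,-1],0,0.7],
    [[0,0,0],1,0.7],
    [[0,0,0],1,0.7],
    [[0,0,0],1,0.7],
    [[0,0,0],1,0.7],
    [[0,0,0],1,0.7],
  ],
)

```text
time: 66.12
eef_pos: [0.5396, 0.2375, 0.3205]
orientation: [3.141, -0.0, 1.067]
wrist_force: [-0.1, -0.4, -0.0]
grip_width: 0.0597
grasp_force: 0.0
```

Emit:
move_arm(
  commands=[
    [[0,0,0],1,0.7],
    [[0,0,0],1,0.7],
    [[0,0,0],1,0.7],
    [[0,0,0],1,0.7],
    [[0,0,0],1,0.7],
    [[0,0,0],1,0.7],
    [[0,0,0],1,0.7],
    [[0,0,0],1,0.7],
    [[0,0,0],1,0.7],
    [[0,0,0],1,0.7],
  ],
)

```text
time: 67.38
eef_pos: [0.5395, 0.2377, 0.3205]
orientation: [-3.141, -0.0, 0.067]
wrist_force: [-0.1, -0.1, -0.0]
grip_width: 0.0594
grasp_force: 0.0
```

Emit:
move_arm(
  commands=[
    [[0,0,0],0.7,0.7],
    [[0,0,0],0,0.7],
  ],
)

```text
time: 67.62
eef_pos: [0.5396, 0.2376, 0.3204]
orientation: [-3.141, -0.001, 0.001]
wrist_force: [-0.0, -0.1, 0.1]
grip_width: 0.0595
grasp_force: 0.0
```

```bash
python3 - <<'E'
from h import *
o=bot.get_obs();print(o['eef_pos'],o['orientation'])
out=[]
for n in('top','scene'):
    c=cam(n,n+'5.png')
    for q,z in(('lid_bar',.253),('tin1_mid',.025)):
        for d in finder.place_of(q,n):print(n,q,round(d['p'],2),np.round(d['position']),atz(c,d['position'],z).round(3)[:2])
    u=proj(c,(.54,.235,.05))[0].astype(int)
    im=c['image'][max(u[1]-70,0):u[1]+70,u[0]-70:u[0]+70,::-1]
    out.append(cv2.resize(np.clip(im*1.5,0,255).astype('uint8'),(400,400),interpolation=cv2.INTER_CUBIC))
cv2.imwrite('pics/b5.png',np.hstack(out))
E
```

```text
[0.53958675 0.23764312 0.32044689] [-3.14134273e+00 -5.83014945e-04  1.09938863e-03]
top lid_bar 0.88 [144.  86.] [0.671 0.239]
scene lid_bar 0.7 [406. 210.] [0.672 0.242]
```

View pics/b5.png

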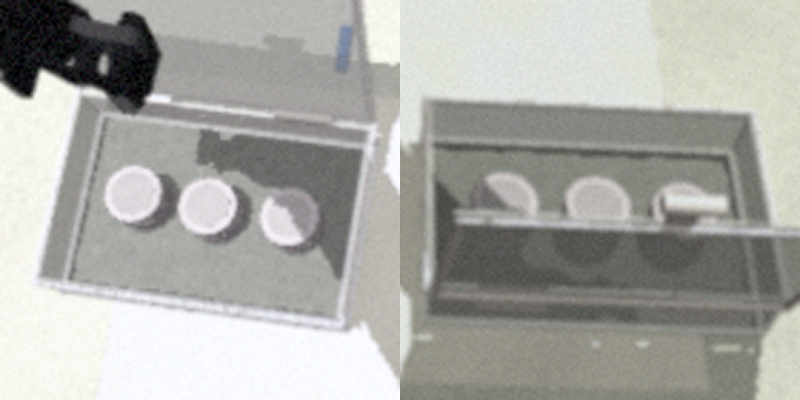

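All three tins stand flat in the box (top crop ~133,195, ~210,207, ~290,217). Now the bar.

Emit:
move_arm(
  commands=[
    [[1,0,0],0,0.7],
    [[1,0,0],0,0.7],
    [[1,0,0],0,0.7],
    [[1,0,0],0,0.7],
    [[1,0,0],0,0.7],
    [[0.48,0,0],0,0.7],
    [[0,0,1],0,0.7],
    [[0,0,1],0,0.7],
    [[0,0,0.8],0,0.7],
    [[0,0,0],0,0.7],
  ],
)

```text
time: 69.18
eef_pos: [0.6759, 0.2369, 0.2479]
orientation: [3.14, 0.003, 0.0]
wrist_force: [0.1, 0.5, -0.0]
grip_width: 0.0597
grasp_force: 0.0
```

Emit:
move_arm(
  commands=[
    [[0,0,0],0,0.5],
    [[0,0,0],0,0.3],
    [[0,0,0],0,0.2],
    [[0,0,0],0,0.2],
    [[0,0,0],0,0.2],
  ],
)

```text
time: 69.8
eef_pos: [0.6774, 0.2367, 0.2514]
orientation: [3.141, -0.002, -0.001]
wrist_force: [-1.1, -3.2, 6.4]
grip_width: 0.0353
grasp_force: 30.6
```

Emit:
move_arm(
  commands=[
    [[-0.16,0,-0.04],0,0.2],
    [[-0.31,0.01,-0.07],0,0.2],
    [[-0.48,0.02,-0.07],0,0.2],
    [[-0.96,0.03,-0.06],0,0.2],
    [[-0.96,0.03,0.05],0,0.2],
    [[-0.95,0.03,0.17],0,0.2],
    [[-0.92,0.03,0.28],0,0.2],
    [[0,0,0],0,0.2],
  ],
)

```text
time: 70.8
eef_pos: [0.5562, 0.2329, 0.2436]
orientation: [3.139, 0.002, 0.001]
wrist_force: [-1.7, -3.8, 7.0]
grip_width: 0.035
grasp_force: 32.3
```

Emit:
move_arm(
  commands=[
    [[-0.88,0.03,0.39],0,0.2],
    [[-0.83,0.03,0.49],0,0.2],
    [[-0.76,0.03,0.59],0,0.2],
    [[-0.69,0.02,0.675],0,0.2],
    [[-0.6,0.02,0.75],0,0.2],
    [[-0.51,0.01,0.82],0,0.2],
    [[0,0,0],0,0.2],
  ],
)

```text
time: 71.68
eef_pos: [0.4492, 0.2294, 0.1491]
orientation: [3.139, 0.005, 0.0]
wrist_force: [-4.7, -2.9, 2.6]
grip_width: 0.0347
grasp_force: 32.5
```

Emit:
move_arm(
  commands=[
    [[-0.4,0.01,0.87],0,0.2],
    [[-0.3,0.01,0.92],0,0.2],
    [[-0.1,0,0.5],0,0.2],
    [[-0.08,0,0.45],0,0.2],
    [[-0.04,0,0.3],0,0.2],
    [[-0.02,0,0.2],0,0.2],
    [[0,0,0],0,0.2],
  ],
)

```text
time: 72.55
eef_pos: [0.4271, 0.2287, 0.069]
orientation: [3.139, 0.003, -0.001]
wrist_force: [-3.7, -4.3, 0.1]
grip_width: 0.0351
grasp_force: 32.3
```

Emit:
move_arm(
  commands=[
    [[-0.03,0,0.15],0,0.2],
    [[0,0,0.12],0,0.2],
    [[0,0,0.08],0,0.2],
    [[0,0,0],0,0.2],
  ],
)

```text
time: 73.05
eef_pos: [0.4266, 0.2287, 0.0605]
orientation: [3.139, 0.003, -0.001]
wrist_force: [-3.3, -4.5, -0.1]
grip_width: 0.0347
grasp_force: 32.3
```

Emit:
move_arm(
  commands=[
    [[0,0,0.06],0,0.2],
    [[0,0,0.05],0,0.2],
    [[0,0,0],0,0.2],
  ],
)

```text
time: 73.42
eef_pos: [0.4266, 0.2287, 0.0578]
orientation: [3.139, 0.003, -0.001]
wrist_force: [-4.6, -4.1, -0.2]
grip_width: 0.0349
grasp_force: 32.2
```

Emit:
move_arm(
  commands=[
    [[0,0,0.05],0,0.2],
    [[0,0,0.05],0,0.2],
    [[0,0,0],0,0.2],
  ],
)

```text
time: 73.8
eef_pos: [0.4268, 0.2288, 0.057]
orientation: [3.138, 0.002, -0.001]
wrist_force: [-9.3, -7.4, 19.4]
grip_width: 0.0347
grasp_force: 33.9
```

Emit:
move_arm(
  commands=[
    [[0,0,0],0,0.3],
    [[0,0,0],0,0.5],
    [[0,0,0],0,0.7],
    [[0,0,0],0,0.8],
    [[0,0,-0.5],0,0.8],
    [[0,0,-1],0,0.8],
    [[0,0,-1],0,0.8],
    [[0,0.5,-1],0,0.8],
    [[0,1,-1],0,0.8],
    [[0,1,-1],0,0.8],
  ],
)

```text
time: 75.05
eef_pos: [0.4273, 0.1668, 0.1944]
orientation: [-3.141, -0.001, 0.001]
wrist_force: [0.7, 0.1, 0.1]
grip_width: 0.068
grasp_force: 0.0
```

Emit:
move_arm(
  commands=[
    [[0,1,0],0,0.8],
    [[0,1,0],0,0.8],
    [[0,1,0],0,0.8],
    [[0,1,0],0,0.8],
    [[0,1,0],0,0.8],
    [[0,1,0],0,0.8],
    [[0,0,0],0,0.8],
    [[0,0,0],0,0.8],
  ],
)

```text
time: 76.05
eef_pos: [0.4274, 0.0179, 0.1933]
orientation: [-3.141, -0.001, 0.0]
wrist_force: [0.1, -0.3, -0.1]
grip_width: 0.0685
grasp_force: 0.0
```

```bash
python3 - <<'E'
from h import *
c=cam('scene','scene6.png')
for q,z in(('lid_bar',.061),):
    for n in('scene','top'):
        cc=cam(n)
        for d in finder.place_of(q,n):print(n,round(d['p'],2),np.round(d['position']),atz(cc,d['position'],z).round(3))
a=c['image'][90:300,60:480,::-1]
cv2.imwrite('pics/f6.png',cv2.resize(np.clip(a*1.5,0,255).astype('uint8'),(800,400),interpolation=cv2.INTER_CUBIC))
E
```

```text
scene 0.56 [365. 165.] [0.43  0.226 0.061]
```

View pics/f6.png

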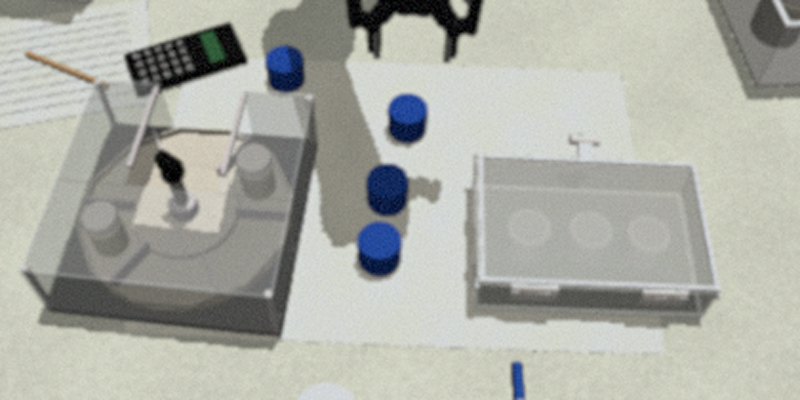

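The lid is fully shut over the three tins (crop ~528,227, ~590,230, ~650,232). The pots stand in their bays (~100,225 and ~255,170), and the blue tins and the marker are where they were.

```bash
python3 -c "
from workcell import bot
print(bot.job_done())"
```

```text
the job is handed in; nothing more can be done
None
```

I set all three moisture tins down flat in the desiccator box and lowered the lid until it was fully shut. The pots, jar, marker and blue look-alike tins were left alone, and the job was handed in at about 76 s of the 210 s allowed.

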